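# Read a sample against its blank on a bench photometer

## Task

The photometer is shut with the blank in its beam: read the sample against it, using light touches of the fingertips only and picking nothing up. Tap the blue zero key, then push the black knob of the cell-changer rod fully home to bring the sample into the beam, then tap the green read key and draw clear. Touch nothing hard, leave the two grey keys unpressed and the lid shut, and do not disturb the pot, cups and cuvette rack.

Things in the scene. Friction and masses are not known exactly. Their poses are not given: they have to be found in the camera images.
- photometer: White bench photometer, ochre sides, 300 deep (x), 400 wide (y), 150 mm high, fixed. Origin: centre of its underside; front towards its own -x (the robot), y to the left. Its front half is a deck sloping up away from the robot at 11.3 deg, 80 mm high at x = -0.15 m, 110 mm at x = 0: black lid at left, four keys in a row 42 mm apart at right (blue, grey, grey, green).
- zero_top (a point): Blue zero key, 20 x 22 mm, 7 mm proud of the deck. Sinks 4 mm square to the deck against a spring (1.6 N to start, 4.8 N at the bottom); pressed from 2.5 mm. Site: centre of its top, at rest at (-0.108, -0.042, 0.0955) m in the photometer's frame; z is the deck's outward normal
- read_top (a point): Green read key, the rightmost, 20 x 22 mm, 7 mm proud of the deck. Sinks 4 mm square to the deck against a spring (1.6 N to start, 4.8 N at the bottom); pressed from 2.5 mm. Site: centre of its top, at rest at (-0.108, -0.168, 0.0955) m in the photometer's frame; z is the deck's outward normal
- up_top (a point): First grey wavelength key, beside the blue one, same size and spring, not to be pressed. Site: centre of its top, at rest at (-0.108, -0.084, 0.0955) m in the photometer's frame; z is the deck's outward normal
- down_top (a point): Second grey wavelength key, beside the green one, same size and spring, not to be pressed. Site: centre of its top, at rest at (-0.108, -0.126, 0.0955) m in the photometer's frame; z is the deck's outward normal
- zero_key (a joint): Travel of the blue key: 0 m at rest, 0.004 m at the bottom
- read_key (a joint): Travel of the green key: 0 m at rest, 0.004 m at the bottom
- up_key (a joint): Travel of the first grey key: 0 m at rest, 0.004 m at the bottom
- down_key (a joint): Travel of the second grey key: 0 m at rest, 0.004 m at the bottom
- rod_end (a point): Centre of the flat front face of the black knob (24 mm diameter, 16 mm long) on the 8 mm steel cell-changer rod, which sticks out level from the photometer's front face below the lid. Axes as the photometer's; pushing goes along +x. It lies at (-0.218 + rod, 0.100, 0.056) m in the photometer's frame: 38 mm in front of the front face when home.
- rod (a joint): Cell-changer rod: 0 m drawn out to its outer stop (blank in the beam), 0.030 m pushed fully home against a hard stop (sample in the beam). Starts 0 to 5 mm from the outer stop. Slides with about 1.5 N of friction and stays where it is left.
- lid (a joint): Sample chamber lid: 0 rad shut, grows as its front edge is raised; lies shut by its own weight
- lid_edge (a point): Middle of the finger lip on the front edge of the black lid (150 mm wide, 145 mm deep, its top 16 mm above the deck, hinged at the rear)
- coffee_pot: Loose stainless steel coffee pot, 104 mm wide at the foot, 200 mm high, with a black side handle reaching 93 mm out to its own +y; origin at the centre of its underside
- cup_a: Loose clear empty tasting cup, 56 mm across the rim, 65 mm high; origin at the centre of its underside
- cup_b: A second tasting cup like it; origin at the centre of its underside
- cuvette_rack: Loose low blue rack, 50 x 120 mm (long side along its own y), with four capped clear cuvettes up to 60 mm high; origin at the centre of its underside
Mind the look-alikes: they are no part of the job. What is shaped like the cup_a but purple is not meant.

How it is judged:
By the outcome, as a careful person would: the job done as asked, in the order asked, and still so for the second after the job is handed in, with the robot touching nothing.
It also fails if it takes over 48 s, if anything falls off the work surface, if the arm or the gripper's body presses on something with over 40 N, if the wrist force passes 120 N, or if a joint passes its speed limit or range.

## Robot

A 7-joint arm with a two-finger parallel gripper is mounted at the origin on the work surface. World frame = base frame: x ahead of the robot, y to its left, z up, the work surface at z = 0. Lengths are in mm, angles in rad, forces in N, time in s.
With the tool pointing down it reaches from about 400 to 875 mm from the base axis. Payload 4.4 kg.
Tool frame: the origin (TCP) lies midway between the tips of the shut fingers; the grasp point (between the pads) lies 19 mm behind it; z points along the fingers, y is the line along which they close (so a half turn about z gives the same grasp; the last joint's range is limited). The gripper opens to 85 mm and grips with 20 to 120 N. Pads are 22 mm wide; open, the fingers measure 114 mm over their backs; the gripper's body (76 mm by 85 mm) begins 54 mm behind the grasp point. The pads swing forward as they close: fully open they stand 13 mm farther back than shut.
Start: joints at [1.186, 0.628, 0.038, 1.517, -0.027, 0.996, -0.02], TCP at [203.756, -617.253, 231.313] pointing down, gripper open.
Joint ranges: [-3.06, 3.06], [-0.37, 2.12], [-1.25, 1.32], [0.18, 2.47], [-1.1, 4.24], [0.23, 1.98], [-2.94, 2.94]. Speed limits (rad/s): [2.57, 2.57, 3.14, 3.14, 3.14, 3.14, 3.14].

## Interface

Orientations are given as [roll, pitch, yaw] about the fixed x, y, z axes, in that order (R = Rz(yaw) Ry(pitch) Rx(roll)).
In Python, from cell import ctrl gives the robot as it stands.
- The arm moves only by the shell command python3 -m crank 'ROWS' [OPENING]. ROWS is JSON, a list that holds one entry, the list of rows, each a list of 4 numbers: the shift along the tool's x, y, z normalised to -1 to 1, where 1 is 2.5 cm, then the turn about the tool's z normalised to -1 to 1, where 1 is 0.08 rad. In form: [[[dx, dy, dz, turn], ...]]. A call has 1 to 12 rows; each row shifts and turns the commanded pose from where the row before left it, along the tool's axes as they then stand; what a row does not reach is not made up. A row lasts 1/12 s, in which the tool goes at most 41.7 mm and 7.16 degrees, less where a joint would pass 70% of its speed; a pose out of reach is approached as far as the arm can. A call with a number of a shift or a turn outside -1 to 1 is refused whole. A call with a gripper value outside its range is refused whole. OPENING is the closure, from -1 (fully open) to 1 (shut), set as the call begins (- or left out, the last holds). The fingers move at their own pace and stop on an object; the grip force is fixed at half the most. Time passes only in rows, so rows that do not move let the fingers close. It gives the time, the measured TCP pose, the force, the opening and the grip force at its end, in the units of the state.
- ctrl.read_state(): the state, without advancing time (a new reading comes with each control period).
- ctrl.get_image(name): name is "scene" or "top" or "wrist"; returns a dict with "img" (400x640x3 uint8, red, green, blue), "intrinsics" (3x3 intrinsics, pixels), "extrinsics" (4x4, takes a point from camera to world coordinates). Camera axes: x right, y up, looking along -z (the intrinsics and any distortion apply to the point x, -y, -z); pixel columns grow to the right and rows downward; lengths in mm; the calibration is good to about 2 mm. A picture is of the moment at which its call begins. There is no depth.
- ctrl.finish_job(): hands the job in; it is judged then, once.
Trained networks look in the newest picture that a camera, given by its name, has taken for a name from the list of things; names that differ only in an ending like _2 or _b are one class to them, and where a whole thing is asked for, a point or a joint stands for the part that bears it (a point fixed in the world has none). Each returns a list of dicts, best first, with "confidence" (0 to 1); they miss things now and then, are a little off and sometimes report something else, mostly with a low value. They report only what shows in the picture. A call takes as long as a camera call. They do not tell look-alikes from the thing itself.
- ctrl.find_in(camera, target): "position" ([row, column] in pixels, amid what is visible of it).
- ctrl.trace(camera, target): "mask" (400x640 bool, what is visible of it) and "position" ([row, column] in pixels, amid what is visible of it).
- ctrl.place_of(camera, target): "position" ([row, column] in pixels: a listed point, or the origin of a listed thing).
The state is a dict: "clock": time; "qpos": joint angles; "qd": joint speeds; "tau": joint torques, N m; "eef_pos": TCP position; "tool_rot": TCP orientation; "force": force on the tool from outside, world axes, zero at the start; "torque": the same for the moment, N m; "width": finger opening in mm; "gripper_force": force on a finger pad.
Only numpy, scipy, OpenCV 4.12 (cv2) and the standard library are available. Lean on these libraries where they do the work, as an engineer would, in place of code of your own. Each camera call takes 0.05 s, during which the arm holds its last target. There are 200 camera calls.

## Working session

There is one attempt and no reset: what is moved stays moved. The work goes in short steps, Python scripts to look and compute and a shell command to move; the robot and the scene stay as the last step left them, time stands still between calls to the robot, and variables do not carry over. Pictures are saved under pics/ and viewed, at most 10 in all, crops included, and the job is handed in when it is done.

```bash
mkdir -p pics; ls
python3 - <<'E'
from cell import ctrl
import cv2
for n in ("scene","top"):
    d=ctrl.get_image(n); cv2.imwrite(f"pics/{n}0.png",d["img"][:,:,::-1])
    print(n,d["intrinsics"],d["extrinsics"])
    for t in ("photometer","zero_top","read_top","up_top","down_top","rod_end","lid_edge"):
        print(t,[(x["position"],round(x["confidence"],2)) for x in ctrl.place_of(n,t)][:3])
print(ctrl.read_state())
E
```

```text
pics
scene [[508.75541239   0.         325.27300434]
 [  0.         508.75541239 199.52471749]
 [  0.           0.           1.        ]] [[-5.79681857e-01 -5.15244684e-01  6.31262116e-01  1.32395735e+03]
 [ 8.14756651e-01 -3.77779083e-01  4.39834702e-01  5.88352678e+02]
 [ 1.18551312e-02  7.69289204e-01  6.38790714e-01  8.93656232e+02]
 [ 0.00000000e+00  0.00000000e+00  0.00000000e+00  1.00000000e+00]]
photometer []
zero_top [([240.7, 466.0], 0.53), ([198.9, 301.2], 0.36), ([187.4, 285.9], 0.29)]
read_top [([176.6, 267.7], 0.5)]
up_top [([186.4, 288.7], 0.48)]
down_top [([181.1, 275.7], 0.6)]
rod_end [([212.1, 372.8], 0.39)]
lid_edge [([217.7, 352.2], 0.73), ([188.2, 283.8], 0.69)]
top [[418.12893795   0.         320.17704287]
 [  0.         418.12893795 197.76816834]
 [  0.           0.           1.        ]] [[-9.14805156e-04  9.95467681e-01 -9.50960526e-02  4.05043991e+02]
 [-9.99874208e-01  5.95254780e-04  1.58497323e-02  2.78819156e+01]
 [ 1.58345026e-02  9.50985897e-02  9.95341914e-01  1.43707520e+03]
 [ 0.00000000e+00  0.00000000e+00  0.00000000e+00  1.00000000e+00]]
photomet
[... 217 characters left out ...]
79.5], 0.87)]
{'clock': 0.8, 'qpos': array([ 1.18624293,  0.62835036,  0.0384963 ,  1.51740274, -0.02701115,
        0.99630464, -0.0200358 ]), 'qd': array([ 0.00107451,  0.00132816, -0.00072033, -0.00112422,  0.00026091,
       -0.00133879, -0.0013158 ]), 'tau': array([-2.61733194e-04, -5.63228095e+01,  1.22574136e+00, -1.93780017e+01,
        1.09915415e-02,  1.47247763e-03, -6.67690713e-06]), 'eef_pos': array([ 203.73500686, -617.26196765,  231.34467128]), 'tool_rot': array([ 3.14154064e+00, -5.11447158e-05,  3.18689469e-01]), 'force': array([-0.26638346,  1.2715999 ,  0.22388427]), 'torque': array([-0.00697111, -0.00825936, -0.0785954 ]), 'gripper_force': 0.0, 'width': 85.43947237656303}
```

View pics/scene0.png

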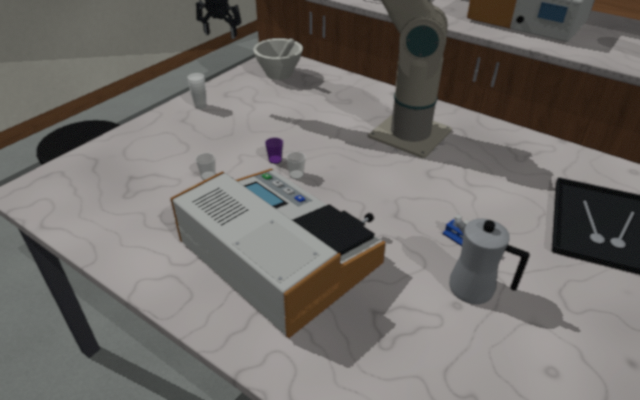

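View pics/top0.png

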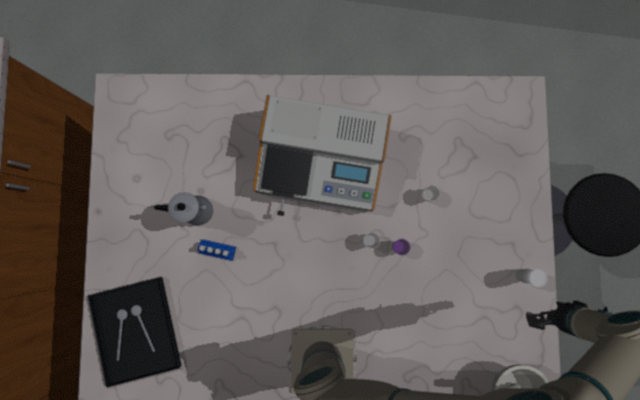

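The top view shows the photometer at (322,155). Its keys are blue (328,189), grey (341,191) and (354,193), and green (367,196), and the knob is at (281,213). The cups stand at (370,240) and (428,195), with a purple look-alike at (400,246). The pot is at (183,207) and the rack at (216,249). Next I'll segment the keys by colour and fit the photometer's pose using both cameras.

```bash
cat > h.py <<'E'
import numpy as np
from cell import ctrl
def proj(cam,P):
    T=np.linalg.inv(cam["extrinsics"]); p=T[:3,:3]@np.asarray(P).T+T[:3,3:4]
    q=cam["intrinsics"]@np.array([p[0],-p[1],-p[2]]); return (q[:2]/q[2]).T
def world(pose,L):
    x,y,a=pose; c,s=np.cos(a),np.sin(a); L=np.atleast_2d(L)*1000.
    return np.c_[x+c*L[:,0]-s*L[:,1], y+s*L[:,0]+c*L[:,1], L[:,2]]
E
python3 - <<'E'
from h import *
import cv2
from scipy.optimize import least_squares
cams={n:ctrl.get_image(n) for n in("scene","top")}
K=[[-.108,-.042,.0955],[-.108,-.168,.0955]]
box={"scene":(160,210,255,320),"top":(180,205,318,378)}
obs={}
for n,c in cams.items():
    r0,r1,c0,c1=box[n]; im=c["img"].astype(float)
    out=[]
    for ch in (2,1):
        w=im[:,:,ch]-np.max(np.delete(im,ch,2),axis=2)
        m=np.zeros_like(w); m[r0:r1,c0:c1]=w[r0:r1,c0:c1]
        if ch==1: 
            pass
        m[m<max(15,.4*m.max())]=0
        lab,L=cv2.connectedComponents((m>0).astype(np.uint8))
        s=[m[L==i].sum() for i in range(1,lab)]; b=1+int(np.argmax(s)); mm=m*(L==b)
        rr,cc=np.nonzero(mm); ww=mm[rr,cc]
        out.append([np.average(cc,weights=ww),np.average(rr,weights=ww)]); print(n,ch,out[-1],len(rr),[round(x) for x in s])
    obs[n]=np.array(out)
def f(p,ns=("scene","top")): return np.concatenate([(proj(cams[n],world(p,K))-obs[n]).ravel() for n in ns])
for ns in (("scene",),("top",),("scene","top")):
    s=least_squares(f,[600,0,-.12],x_scale=[10,10,.1],args=(ns,)); print(ns,s.x,s.fun.round(2))
p=s.x
pts=[[-.15,.2,.08],[-.15,-.2,.08],[.15,.2,.15],[.15,-.2,.15],[-.218,.1,.056],[-.213,.1,.056],[-.108,-.042,.0955],[-.108,-.168,.0955],[0,.2,.11],[-.15,.2,0]]
tiles=[]
for n,(r0,r1,c0,c1) in {"scene":(160,340,160,400),"top":(85,230,235,435)}.items():
    k=3; im=cv2.resize(cams[n]["img"][r0:r1,c0:c1,::-1],None,fx=k,fy=k,interpolation=cv2.INTER_CUBIC)
    for i,u in enumerate(proj(cams[n],world(p,pts))): cv2.circle(im,tuple(int(v) for v in ((u-[c0,r0]+.5)*k)),3,(0,0,255),1)
    cv2.imwrite(f"pics/crop_{n}.png",im)
for n in cams:
  for t in ("cup_a","cup_b"):
    for d in ctrl.place_of(n,t)[:3]: print(n,t,d["position"],d["confidence"])
print(world(p,pts).round(1))
E
```

```text
scene 2 [np.float64(299.2032520325203), np.float64(198.00325203252032)] 54 [2460]
scene 1 [np.float64(266.1545518701482), np.float64(175.86238532110093)] 44 [1417]
top 2 [np.float64(328.17170626349895), np.float64(188.55453563714903)] 41 [1852]
top 1 [np.float64(366.3828529194383), np.float64(194.8669623059867)] 45 [1353]
('scene',) [ 6.81820815e+02  7.23337079e+00 -1.65363452e-01] [-0.   -0.01  0.    0.01]
('top',) [ 6.76615643e+02  4.89840207e+00 -1.63829917e-01] [-0.13 -0.02  0.13  0.02]
('scene', 'top') [ 6.78912311e+02  5.44271688e+00 -1.65220632e-01] [ 0.14 -0.89  0.2  -0.78 -0.35 -0.72 -0.1  -0.62]
scene cup_a [175.0, 294.1] 0.91
scene cup_a [161.7, 277.5] 0.8
scene cup_a [181.5, 208.9] 0.65
scene cup_b [175.0, 294.1] 0.91
scene cup_b [161.7, 277.5] 0.8
scene cup_b [181.5, 208.9] 0.65
top cup_a [240.1, 366.4] 0.77
top cup_a [193.2, 424.9] 0.53
top cup_a [246.7, 396.6] 0.5
top cup_b [240.1, 366.4] 0.77
top cup_b [193.2, 424.9] 0.53
top cup_b [246.7, 396.6] 0.5
[[ 563.8  227.4   80. ]
 [ 498.1 -167.2   80. ]
 [ 859.8  178.   150. ]
 [ 794.  -216.5  150. ]
 [ 480.3  139.9   56. ]
 [ 485.3  139.1   56. ]
 [ 565.5  -18.2   95.5]
 [ 544.8 -142.5   95.5]
 [ 711.8  202.7  110. ]
 [ 563.8  227.4    0. ]]
```

View pics/crop_top.png

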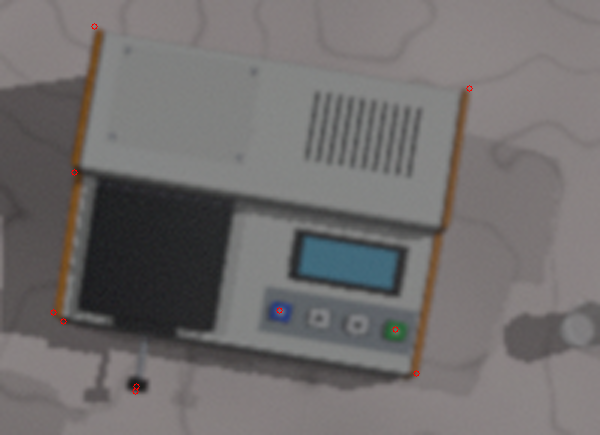

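View pics/crop_scene.png

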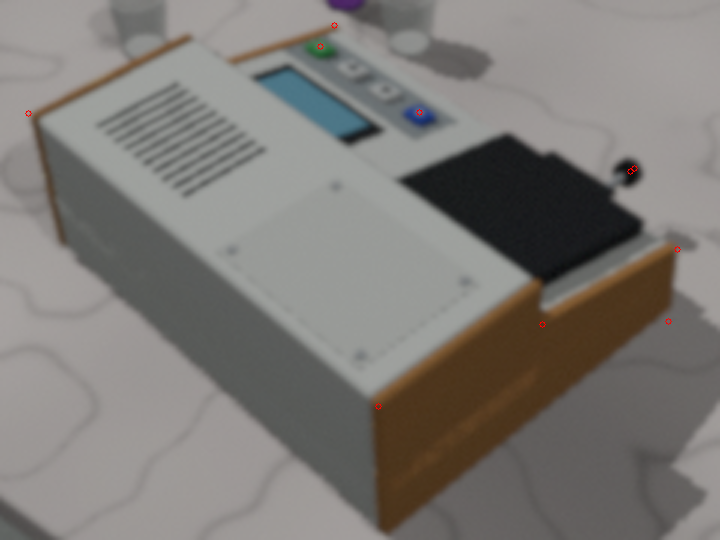

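The two-camera fit matches the picture: pose (679, 5, yaw -0.165), with the overlay on the knob, keys and corners. The only knob is at (480–485, 140). I'll shut the fingers, turn the tool to the photometer's yaw and travel high.

```bash
python3 -m crank '[[[0,0,0,1],[0,0,0,1],[0,0,0,1],[0,0,0,1],[0,0,0,1],[0,0,0,1],[0,0,0,0.05],[0,0,0,0]]]' 1
python3 -m crank '[[[0.2,-0.5,0,0],[0.4,-1,0,0],[0.4,-1,0,0],[0.4,-1,0,0],[0.4,-1,0,0],[0.4,-1,0,0],[0.4,-1,0,0],[0.4,-1,0,0],[0.4,-1,0,0],[0.4,-1,0,0],[0.4,-1,0,0],[0.4,-1,0,0]]]'
python3 -m crank '[[[0.4,-1,0,0],[0.4,-1,0,0],[0.4,-1,0,0],[0.4,-1,0,0],[0.4,-1,0,0],[0.4,-1,0,0],[0.4,-1,0,0],[0.4,-1,0,0],[0.4,-1,0,0],[0.4,-1,0,0],[0.2,-0.5,0,0],[0,0,0,0]]]'
```

```text
clock: 1.77
eef_pos: [203.9, -617.2, 231.3]
tool_rot: [3.142, 0.0, -0.163]
force: [0.0, 0.1, -0.6]
width: 0.0
gripper_force: 0.0
clock: 2.77
eef_pos: [365.1, -351.5, 231.6]
tool_rot: [3.141, -0.001, -0.163]
force: [0.3, -0.9, -0.2]
width: -0.3
gripper_force: 0.0
clock: 3.77
eef_pos: [513.0, -107.5, 231.3]
tool_rot: [-3.14, -0.001, -0.158]
force: [-0.0, -0.8, -0.0]
width: -0.3
gripper_force: 0.0
```

```bash
python3 -m crank '[[[0.3,-0.9,0,0],[0.3,-0.9,0,0],[0.3,-0.9,0,0],[0.2,-0.7,0,0],[0.15,-0.4,0,0],[0,0,0.5,0],[0,0,0.9,0],[0,0,0.9,0],[0,0,0.9,0],[0,0,0.5,0],[0,0,0,0],[0,0,0,0]]]'
python3 - <<'E'
from h import *
import cv2
c=ctrl.get_image("wrist"); w=c["img"]
K=[[-.108,-.042,.0955],[-.108,-.084,.0955],[-.108,-.168,.0955],[-.213,.1,.056]]
u=proj(c,world([678.9,5.4,-.165],K)); print(u.round(1))
print({t:[(x["position"],round(x["confidence"],2)) for x in ctrl.place_of("wrist",t)][:2] for t in("zero_top","up_top","read_top")})
im=w[:,:,::-1].copy()
for v in u: cv2.circle(im,tuple(int(a) for a in v),4,(0,0,255),1)
cv2.imwrite("pics/wrist1.png",im); s=ctrl.read_state(); print(s["eef_pos"],s["tool_rot"],s["force"])
cv2.imwrite("pics/scene1.png",cv2.resize(ctrl.get_image("scene")["img"][100:280,200:440,::-1],None,fx=3,fy=3,interpolation=cv2.INTER_CUBIC))
E
```

```text
clock: 4.77
eef_pos: [557.0, -24.1, 138.5]
tool_rot: [3.14, 0.001, -0.167]
force: [-0.4, 0.6, 0.8]
width: -0.2
gripper_force: 0.0
[[306.6 215.6]
 [377.3 215.5]
 [518.6 215.3]
 [130.7 327.4]]
{'zero_top': [([217.1, 310.7], 0.69), ([54.5, 257.8], 0.22)], 'up_top': [([217.6, 379.8], 0.84)], 'read_top': [([216.8, 518.6], 0.72)]}
[558.50104696 -22.89474604 140.08160247] [-3.14142828e+00 -2.36477868e-03 -1.65624591e-01] [ 0.33298534  1.70835033 -0.38960257]
```

View pics/wrist1.png

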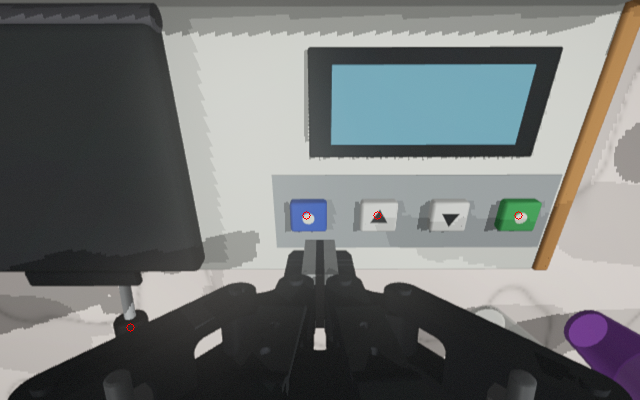

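View pics/scene1.png

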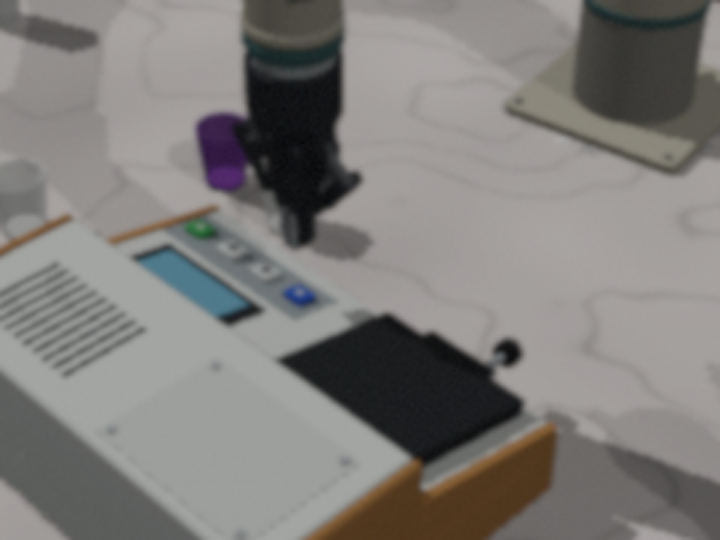

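The wrist view shows the blue key at (309,215), within 2 px of my prediction, and the fingertips at (320,243) just in front of it. I'll shift sideways and go down to just above the key.

```bash
python3 -m crank '[[[0.07,-0.2,0.4,0],[0,0,0.4,0],[0,0,0.4,0],[0,0,0,0],[0,0,0,0]]]'
cat > avg.py <<'E'
from h import *
S=[]
for _ in range(8): ctrl.get_image("wrist"); S.append(ctrl.read_state())
m=lambda k:np.mean([s[k] for s in S],0).round(2)
print(m("eef_pos"),np.std([s["eef_pos"] for s in S],0).round(2),m("force"),S[-1]["clock"],S[-1]["tool_rot"][2])
E
python3 avg.py
```

```text
clock: 5.43
eef_pos: [559.3, -17.7, 107.6]
tool_rot: [3.141, 0.003, -0.165]
force: [-0.7, 0.4, -0.6]
width: -0.4
gripper_force: 0.0
[560.35 -17.81 108.93] [0.23 0.03 0.34] [-0.15  0.08  0.08] 5.8333 -0.16532282572911527
```

```bash
python3 -m crank '[[[0,0.04,0.2,0],[0,0,0.16,0],[0,0,0,0],[0,0,0,0],[0,0,0,0],[0,0,0,0]]]'
python3 -m crank '[[[0,0,0.06,0],[0,0,0,0],[0,0,0,0],[0,0,0,0]]]'
python3 -m crank '[[[0,0,0.06,0],[0,0,0,0],[0,0,0,0],[0,0,0,0]]]'
python3 avg.py
```

```text
clock: 6.33
eef_pos: [560.1, -18.7, 99.9]
tool_rot: [-3.142, -0.0, -0.165]
force: [-0.1, 0.3, -0.8]
width: 0.3
gripper_force: 0.0
clock: 6.67
eef_pos: [560.1, -18.7, 98.4]
tool_rot: [-3.142, -0.0, -0.165]
force: [0.0, -0.2, -0.8]
width: 0.3
gripper_force: 0.0
clock: 7.0
eef_pos: [560.0, -18.7, 96.8]
tool_rot: [-3.142, 0.0, -0.165]
force: [-0.2, -0.0, 0.3]
width: -0.0
gripper_force: 0.0
[560.08 -18.7   96.85] [0.02 0.01 0.02] [-0.06 -0.08  0.29] 7.4 -0.1652494551096364
```

```bash
python3 -m crank '[[[0,0,0.04,0],[0,0,0,0],[0,0,0,0],[0,0,0,0]]]'|egrep 'pos|for'
python3 -m crank '[[[0,0,0.04,0],[0,0,0,0],[0,0,0,0],[0,0,0,0]]]'|egrep 'pos|for'
python3 avg.py
```

```text
eef_pos: [560.3, -18.7, 96.0]
force: [0.4, 0.8, 1.6]
gripper_force: 0.9
eef_pos: [560.4, -18.7, 95.0]
force: [0.1, 0.1, 2.4]
gripper_force: 1.3
[560.4  -18.74  94.96] [0.02 0.01 0.02] [ 0.75 -0.12  3.03] 8.4667 -0.16523401449599984
```

```bash
python3 -m crank '[[[0,0,0.06,0],[0,0,0,0],[0,0,0,0],[0,0,0,0]]]'|egrep 'pos|for'
python3 avg.py
```

```text
eef_pos: [560.6, -18.8, 93.5]
force: [1.7, -1.2, 3.9]
gripper_force: 1.9
[560.33 -18.73  93.44] [0.16 0.04 0.06] [ 2.1  -0.57  4.28] 9.2 -0.16520265297202896
```

```bash
python3 -m crank '[[[0,0,0.02,0],[0,0,0,0],[0,0,0,0],[0,0,0,0]]]'|egrep 'pos|for'
python3 avg.py
```

```text
eef_pos: [560.2, -18.7, 92.9]
force: [2.8, -0.7, 4.6]
gripper_force: 2.1
[560.1  -18.7   92.85] [0.08 0.02 0.03] [ 2.39 -0.19  4.6 ] 9.9333 -0.1652088775135354
```

Blue key pressed: about 3–3.8 mm of travel and 4.6 N. I'll lift off and go in front of the knob.

```bash
python3 -m crank '[[[0,0,-0.3,0],[0,0,-0.8,0],[0,0,-0.9,0],[0,0,-0.7,0],[-0.5,-0.5,0,0],[-0.9,-0.9,0,0],[-0.9,-0.9,0,0],[-0.9,-0.9,0,0],[-0.9,-0.9,0,0],[-0.9,-0.9,0,0],[-0.6,-0.7,0,0],[0,0,0,0]]]'
python3 -m crank '[[[0,0,0,0],[0,0,0,0],[0,0,0,0]]]'
python3 avg.py
```

```text
clock: 10.93
eef_pos: [439.9, 149.0, 159.6]
tool_rot: [3.141, 0.007, -0.157]
force: [0.2, 0.6, -0.4]
width: 0.3
gripper_force: 0.0
clock: 11.18
eef_pos: [445.4, 143.5, 160.2]
tool_rot: [3.14, 0.001, -0.167]
force: [0.3, -1.0, -0.0]
width: 0.1
gripper_force: 0.0
[445.61 144.05 160.25] [0.07 0.38 0.03] [-0.02  0.15  0.25] 11.5833 -0.16575176105615164
```

```bash
python3 -m crank '[[[0,0,0.5,0],[0,0,0.9,0],[0,0,0.9,0],[0,0,0.9,0],[0,0,0.9,0],[0,0,0.5,0],[0,0,0,0],[0,0,0,0],[0,0,0,0]]]'
python3 avg.py
python3 - <<'E'
from h import *
import cv2
c=ctrl.get_image("wrist"); s=cv2.resize(ctrl.get_image("scene")["img"][100:280,200:440],(640,480))
cv2.imwrite("pics/p2.png",cv2.resize(np.hstack([cv2.resize(c["img"],(640,480)),s]),(800,300))[:,:,::-1])
E
```

```text
clock: 12.33
eef_pos: [446.0, 144.9, 45.9]
tool_rot: [-3.141, -0.001, -0.165]
force: [-0.4, 1.0, -0.5]
width: -0.0
gripper_force: 0.0
[445.96 145.09  46.11] [0.19 0.05 0.21] [-0.02 -0.05 -0.03] 12.7333 -0.16523406534561746
```

View pics/p2.png

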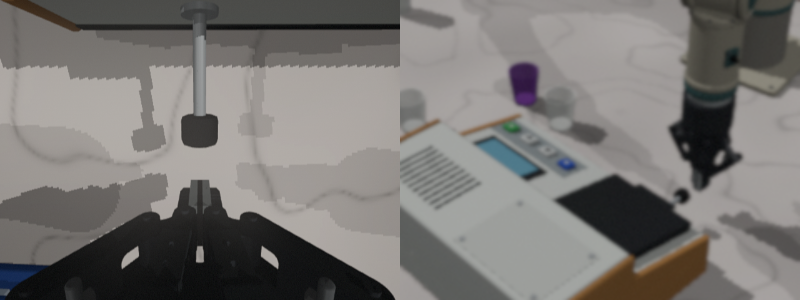

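The wrist view shows the knob straight ahead of the fingertips, knob (200,130) and tips (200,185), and the lid is shut. Pushing in steps, watching the force.

```bash
python3 -m crank '[[[0.2,0,0,0],[0.3,0,0,0],[0.2,0,0,0],[0.1,0,0,0],[0,0,0,0],[0,0,0,0],[0,0,0,0]]]'|egrep 'pos|for'
python3 -m crank '[[[0.2,0,0,0],[0.2,0,0,0],[0.2,0,0,0],[0.2,0,0,0],[0,0,0,0],[0,0,0,0],[0,0,0,0]]]'|egrep 'pos|for'
python3 -m crank '[[[0.1,0,0,0],[0.1,0,0,0],[0,0,0,0],[0,0,0,0],[0,0,0,0]]]'|egrep 'pos|for'
python3 avg.py
```

```text
eef_pos: [464.8, 141.5, 45.2]
force: [-0.3, 0.2, -0.1]
gripper_force: 0.0
eef_pos: [485.5, 138.2, 45.4]
force: [-0.4, -0.3, -0.4]
gripper_force: 0.0
eef_pos: [490.1, 137.5, 45.4]
force: [0.8, 0.7, 0.3]
gripper_force: 0.0
[490.   137.48  45.37] [0.09 0.02 0.01] [0.08 0.17 0.32] 14.8167 -0.16523127715529107
```

Run:
```python
from h import *
import cv2
c=ctrl.get_image("wrist"); s=cv2.resize(ctrl.get_image("scene")["img"][170:260,320:440],(640,480))
cv2.imwrite("pics/p3.png",cv2.resize(np.hstack([cv2.resize(c["img"],(640,480)),s]),(800,300))[:,:,::-1])
```

```text
(no output)
```

View pics/p3.png

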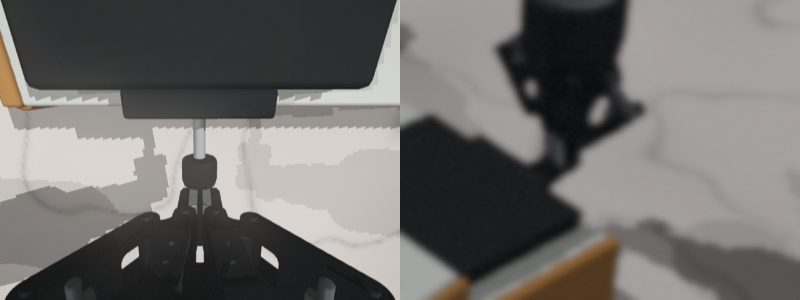

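The knob at (200,170) is in contact with the fingertips and part-way in. I'll continue in small steps to the stop.

```bash
for i in 1; do python3 -m crank '[[[0.1,0,0,0],[0.1,0,0,0],[0,0,0,0],[0,0,0,0]]]'|egrep 'pos|for'; done
python3 -m crank '[[[0.08,0,0,0],[0,0,0,0],[0,0,0,0]]]'|egrep 'pos|for'
python3 -m crank '[[[0.06,0,0,0],[0,0,0,0],[0,0,0,0]]]'|egrep 'pos|for'
python3 avg.py
```

```text
eef_pos: [495.0, 136.6, 45.3]
force: [0.1, 0.5, -0.3]
gripper_force: 0.2
eef_pos: [496.8, 136.3, 45.3]
force: [-0.5, -0.2, -0.9]
gripper_force: 0.3
eef_pos: [497.4, 136.1, 45.2]
force: [-2.7, 1.5, 1.9]
gripper_force: 1.6
[497.43 136.15  45.23] [0.03 0.01 0.01] [-3.99  1.19  1.7 ] 16.15 -0.16501930620386807
```

```bash
python3 -m crank '[[[0.04,0,0,0],[0,0,0,0],[0,0,0,0]]]'|egrep 'pos|for'
python3 avg.py
```

```text
eef_pos: [497.4, 136.2, 45.2]
force: [-7.2, 2.2, 4.0]
gripper_force: 3.5
[497.45 136.13  45.23] [0.01 0.02 0.01] [-6.72  1.89  4.06] 16.8 -0.16470564785711628
```

Hard stop confirmed: the force rose to 7 N with no further motion. I'll back off, lift and go over to the green key.

```bash
python3 -m crank '[[[-0.3,0,0,0],[-0.7,0,0,0],[-0.7,0,0,0],[-0.3,0,0,0],[0,0,0,0],[0,0,-0.5,0],[0,0,-0.9,0],[0,0,-0.9,0],[0,0,-0.9,0],[0,0,-0.9,0],[0,0,-0.5,0],[0,0,0,0]]]'|egrep 'pos|for'
python3 -m crank '[[[0.3,0.5,0,0],[0.5,0.9,0,0],[0.5,0.9,0,0],[0.5,0.9,0,0],[0.5,0.9,0,0],[0.5,0.9,0,0],[0.5,0.9,0,0],[0.5,0.9,0,0],[0.5,0.9,0,0],[0.5,0.9,0,0],[0.5,0.9,0,0],[0.2,0.8,0,0]]]'
python3 -m crank '[[[0,0.3,0,0],[0,0,0,0],[0,0,0,0],[0,0,0,0]]]'|egrep 'pos|for'
python3 avg.py
```

```text
eef_pos: [453.9, 144.6, 163.4]
force: [-0.2, 0.9, -0.2]
gripper_force: 0.0
clock: 18.8
eef_pos: [545.4, -135.5, 159.8]
tool_rot: [3.14, -0.003, -0.167]
force: [0.1, -0.4, 0.0]
width: 0.1
gripper_force: 0.0
eef_pos: [541.8, -137.9, 160.0]
force: [-0.2, 0.5, -0.4]
gripper_force: 0.0
[ 542.   -138.6   160.36] [0.05 0.59 0.1 ] [-0.28 -0.16  0.14] 19.5333 -0.16453421185187866
```

```bash
python3 -m crank '[[[-0.07,0.16,0,0],[0,0,0.5,0],[0,0,0.7,0],[0,0,0.6,0],[0,0,0.4,0],[0,0,0,0],[0,0,0,0],[0,0,0,0],[0,0,0,0]]]'|egrep 'pos|for'
python3 avg.py
python3 - <<'E'
from h import *
import cv2
c=ctrl.get_image("wrist"); s=cv2.resize(ctrl.get_image("top")["img"][150:250,230:390],(640,400))
cv2.imwrite("pics/p4.png",cv2.resize(np.hstack([c["img"],s]),(800,250))[:,:,::-1])
E
```

```text
eef_pos: [540.2, -143.8, 106.2]
force: [0.3, -0.0, -0.2]
gripper_force: 0.0
[ 539.83 -143.59  105.83] [0.2  0.07 0.25] [-0.14 -0.21 -0.02] 20.6833 -0.16514563890062384
```

View pics/p4.png

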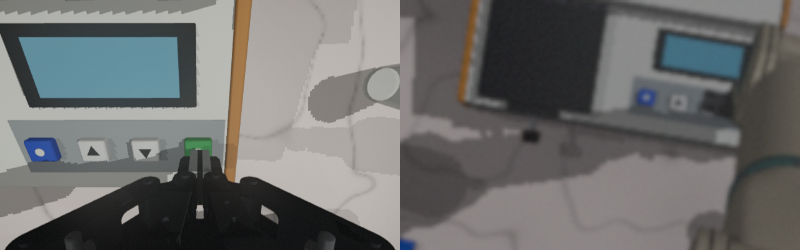

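The fingertips are over the green key at (197,145) and the knob is home at (530,135 in the right panel). Pressing as I did for the blue key, with contact near z 96.7.

```bash
python3 -m crank '[[[0,0,0.16,0],[0,0,0.16,0],[0,0,0,0],[0,0,0,0],[0,0,0,0],[0,0,0,0]]]'|egrep 'pos|for'
python3 -m crank '[[[0,0,0.06,0],[0,0,0.02,0],[0,0,0,0],[0,0,0,0],[0,0,0,0]]]'|egrep 'pos|for'
python3 avg.py
```

```text
eef_pos: [539.4, -143.5, 97.3]
force: [0.6, 0.4, 0.2]
gripper_force: 0.0
eef_pos: [539.8, -143.6, 95.5]
force: [0.8, -0.3, 2.4]
gripper_force: 1.1
[ 539.82 -143.59   95.49] [0.01 0.01 0.03] [0.53 0.03 2.42] 22.1 -0.16521904337326787
```

```bash
python3 -m crank '[[[0,0,0.04,0],[0,0,0.04,0],[0,0,0,0],[0,0,0,0],[0,0,0,0]]]'|egrep 'pos|for'
python3 -m crank '[[[0,0,0.02,0],[0,0,0,0],[0,0,0,0],[0,0,0,0]]]'|egrep 'pos|for'
python3 avg.py
```

```text
eef_pos: [540.1, -143.6, 93.6]
force: [2.7, -0.9, 3.9]
gripper_force: 1.9
eef_pos: [539.8, -143.6, 93.0]
force: [2.0, -0.3, 5.6]
gripper_force: 2.1
[ 539.59 -143.56   92.87] [0.05 0.02 0.02] [ 2.59 -0.28  5.11] 23.25 -0.16524953711095836
```

```bash
python3 -m crank '[[[0,0,-0.3,0],[0,0,-0.8,0],[0,0,-0.9,0],[0,0,-0.9,0],[0,0,-0.9,0],[0,0,-0.9,0],[-0.5,0,-0.5,0],[-0.8,0,0,0],[-0.8,0,0,0],[-0.4,0,0,0],[0,0,0,0],[0,0,0,0]]]'|egrep 'pos|for'
python3 -m crank '[[[0,0,0,0],[0,0,0,0],[0,0,0,0]]]'
python3 - <<'E'
from h import *
import cv2
s=ctrl.get_image("scene")["img"]; w=ctrl.get_image("wrist")["img"]
cv2.imwrite("pics/p5.png",cv2.resize(np.hstack([cv2.resize(s[100:325,160:520],(640,400)),w]),(800,250))[:,:,::-1])
print(proj(ctrl.get_image("scene"),world([678.9,5.4,-.165],[[-.188,.1,.056],[-.218,.1,.056]])))
E
```

```text
eef_pos: [477.5, -133.1, 222.7]
force: [-0.1, -0.5, 1.1]
gripper_force: 0.0
clock: 24.5
eef_pos: [478.6, -133.3, 222.6]
tool_rot: [3.142, -0.0, -0.165]
force: [0.0, -0.7, -0.1]
width: -0.0
gripper_force: 0.0
[[362.98484885 221.38947335]
 [371.00671103 215.72024134]]
```

View pics/p5.png

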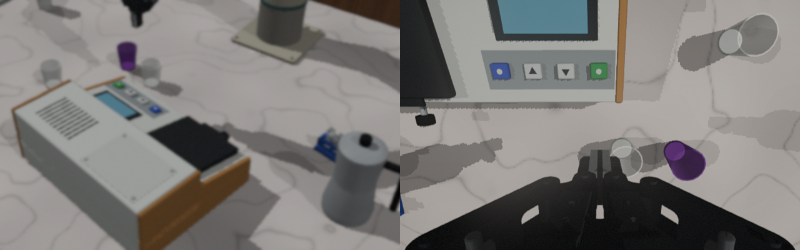

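The rod is home (knob close under the lid lip), the lid is shut, the keys are back up, the cups, pot and rack are undisturbed, and the arm is clear. Handing in.

```bash
python3 -c "
from cell import ctrl
print(ctrl.finish_job())"
```

```text
the job is handed in; nothing more can be done
None
```

The job is handed in at about 24.5 s: blue zero key tapped, rod pushed home to its hard stop, then green read key tapped, with the arm drawn clear; the hand-in returned no verdict.

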